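# Set the bench vibrator and start it with a fingertip

## Robot

A 6-joint arm with a two-finger parallel gripper is mounted at the origin on a cart in front of the work surface, level with it; the furniture and walls round the work are solid. World frame = base frame: x ahead of the robot, y to its left, z up, the work surface at z = 0. Lengths are in m, angles in rad, forces in N, time in s.
With the tool pointing down it reaches from about 0.325 to 0.85 m from the base axis. Payload 4.4 kg.
Tool frame: the origin (TCP) lies midway between the tips of the shut fingers; the grasp point (between the pads) lies 19 mm behind it (robot.pinch_z is the distance from the TCP to the grasp point, in m); z points along the fingers, y is the line along which they close (so a half turn about z gives the same grasp; the last joint's range is limited). The gripper opens to 94 mm and grips with 3 to 60 N. Pads are 16 mm wide; open, the fingers measure 119 mm over their backs; the gripper's body (75 mm by 177 mm) begins 78 mm behind the grasp point.
Start: joints at [-1.268, 0.207, 1.542, -0, 1.393, -0.15], TCP at [0.252, -0.517, 0.205] pointing down, gripper open.
Joint ranges: [-2.73, 2.73], [-0.86, 2.22], [0.23, 2.46], [-1.11, 4.25], [0.08, 2.63], [-2.82, 2.82]. Speed limits (rad/s): [2.79, 2.79, 3.14, 3.14, 3.14, 3.14].

## Interface

Orientations are given as a 3x3 rotation matrix whose columns are the frame's x, y, z axes.
In Python, from cell import robot gives the robot as it stands.
- The arm moves only by the tool step_arm, never from a script. Its argument "commands" is a list of rows, each an object with "dp": the shift along the tool's x, y, z in cm, a list of three; "twist": the turn about the tool's z in rad. A call has 1 to 12 rows; each row shifts and turns the commanded pose from where the row before left it, along the tool's axes as they then stand; what a row does not reach is not made up. A row lasts 1/12 s, in which the tool goes at most 41.7 mm and 7.16 degrees, less where a joint would pass 70% of its speed; a pose out of reach is approached as far as the arm can. A call is refused whole if a number of a shift passes 4.17 or a number of a turn 0.125, either way. A call with a gripper value outside its range is refused whole. "jaw" is the opening, from -1 (shut) to 1 (fully open), set as the call begins (left out, the last holds). The fingers move at their own pace and stop on an object; "force" is the grip in N (left out, the last holds). Time passes only in rows, so rows that do not move let the fingers close. It gives the time, the measured TCP pose, the force, the opening and the grip force at its end, in the units of the state.
- robot.get_state(): the state, without advancing time (a new reading comes with each control period).
- robot.capture(name): name is "scene" or "top" or "wrist"; returns a dict with "frame" (400x640x3 uint8, red, green, blue), "fx", "fy", "cx", "cy" (pixels), "R" (3x3) and "t" (3): a world point X has camera coordinates R X + t; the wrist camera has in their place "hand_eye" (4x4, takes a point from camera to tool coordinates, whose origin is the TCP and whose axes are the flange's). Camera axes: x right, y down, z forward; pixel columns grow to the right and rows downward; lengths in m; the calibration is good to about 2 mm. A picture is of the moment at which its call begins: read the wrist's pose just before it. There is no depth.
- robot.sign_off(): hands the job in; it is judged then, once.
The state is a dict: "clock": time; "q": joint angles; "joint_vel": joint speeds; "tau": joint torques, N m; "tool_pos": TCP position; "eef_rot": TCP orientation; "contact_force": force on the tool from outside, world axes, zero at the start; "moment": the same for the moment, N m; "finger_gap": finger opening in m; "finger_force": force on a finger pad.
Only numpy, scipy, OpenCV 4.12 (cv2) and the standard library are available. Lean on these libraries where they do the work, as an engineer would, in place of code of your own. Each camera call takes 0.05 s, during which the arm holds its last target. There are 200 camera calls.

## Task

Get the tub of slip de-airing on the bench vibrator: push the tub across the steel plate until it stands against both stop pegs, and turn the big knurled dial by fingertip friction, click by click, until the three-dot mark on its face clicks in at the pointer. Only when both are done, press the raised end of the rocker switch so that it snaps over to on. Just push, turn and press with the fingers: do not lift or tip the tub, and leave the other things on the table where they are.

Things in the scene. Friction and masses are not known exactly. Their poses are not given: they have to be found in the camera images.
- vibrator: Low grey bench vibrator fixed to the table, 190 mm (its x) by 310 mm (its y). Origin: centre of its underside; x runs from its front (vent slots, robot side) to its back, y to its left. Left part: a bare steel plate, 178 x 150 mm, centre at (0, 0.076), top at z = 0.076, slippery (friction about 0.4). Right part: an aluminium control deck, top at z = 0.055, with dial and switch.
- three_dots (a point): The three-dot mark on the dial's face, 34 mm from the axis; turns with the dial. Five marks of white dots, set out as on dice, lie round the black face 30 degrees apart, one dot first, then two, three, four and five going anticlockwise (seen from above), so that turning the dial clockwise brings the next higher mark to the pointer.
- pointer (a point): Middle of the pointer, a black bar 13 x 4 mm on the deck between the dial and the switch, straight in front of the dial's axis (towards the vibrator's -x), 57 mm from it. The mark on the dial's face nearest to it is the setting.
- dial_centre (a point): Centre of the flat top face of the dial, 0.082 m above the table. A disc of bare aluminium with knurled rim and black rubber facing, 96 mm across, 22 mm tall, vertical axis, too wide to span. Its shaft is sprung: pressed, it sinks up to 4 mm (4.5 N to start, 10.5 N at the bottom). A fingertip pressed on the face 35 mm from the axis with 5 N or more and dragged round carries it along.
- dial (a joint): Dial angle in rad, growing clockwise from above: 0 with one dot at the pointer, 0.524 with two, 1.047 with three, 1.571 with four, 2.094 with five. It rests only in these detents; let go between two, it springs to the nearer. A click takes about 1 N at 35 mm from the axis. Stops 0.12 beyond the end marks. Starts at one or two dots.
- rocker (a joint): Rocker switch in rad: 0 = off, 0.40 = on; it snaps to one or the other. Starts off. Black, 23 mm (vibrator's x) by 44 mm (y), in a grey bezel of 32 x 54 mm, in front of the dial and its pointer, its middle 46 mm from the dial's rim.
- rocker_on (a point): Top of the rocker's raised end (the end to the vibrator's right, -y, with a white bar), 5 mm from the end: press here, straight down. This point goes down about 7 mm from off to on and needs about 3 N.
- slip_tub: Off-white round plastic tub with a little slip in it, open at the top, on the steel plate; 94 mm across the rim, 74 mm across the foot, 52 mm tall, the wall flaring upwards (a vertical finger beside it touches the rim), 0.2 to 0.4 kg. Origin at the centre of its foot. Starts 25 to 45 mm in front of its place at the pegs and up to 10 mm to one side.
- nest (a point): Point on the steel plate's top where the tub's centre stands when its rim touches both stop pegs; its axes are those of the vibrator.
- peg_left (a point): Foot, at the plate's top, of the left stop peg near the plate's back edge: upright, rubber-sleeved, 12 mm across, 56 mm tall.
- peg_right (a point): The same for the right stop peg, 71 mm from the left one.
- bisque_cup: unglazed cup, 68 mm across, 62 mm tall, standing on the table to the left of the vibrator; origin at the centre of its underside. Leave it alone.
- natch_plug_a: white plaster plug, 30 mm across, 28 mm tall, on the table to the right of the vibrator; origin at the centre of its underside. Leave it alone.
- natch_plug_b: white plaster plug, 30 mm across, 28 mm tall, on the table to the right of the vibrator; origin at the centre of its underside. Leave it alone.
- loop_tool: wooden-handled ribbon tool, 24 x 172 x 14 mm, lying on the table in front of the vibrator; origin at the centre of its underside. Leave it alone.
- wooden_rib: flat wooden throwing rib, 55 x 99 x 6 mm, lying on the table to the left of the vibrator; origin at the centre of its underside. Leave it alone.
- modelling_tool: boxwood modelling tool, 16 x 179 x 8 mm, lying on the table in front of the vibrator; origin at the centre of its underside. Leave it alone.
- test_tile: glaze test tile, 74 x 46 x 8 mm, lying on the table to the right of the vibrator; origin at the centre of its underside. Leave it alone.

How it is judged:
On the way:
1. the dial rests with three dots at the pointer and the tub stands against both pegs, the switch still off (value of joint dial between 0.947 and 1.147 rad and horizontal distance between slip_tub and nest below 0.006 m and z of slip_tub in the frame of nest below 0.004 m and angle between slip_tub's own z axis and vertical below 0.06 rad and value of joint rocker below 0.1 rad), for 0.2 s.
At the end, for the whole second after the job is handed in: The dial rests in the detent that has its three-dot mark at the pointer (within 0.1 rad), the rocker is over at on (more than 0.33 rad), and the tub stands still and upright on the plate within 6 mm of the place where it touches both pegs (value of joint dial between 0.947 and 1.147 rad and velocity of joint dial below 0.05 rad/s and value of joint rocker above 0.33 rad and horizontal distance between slip_tub and nest below 0.006 m and z of slip_tub in the frame of nest below 0.004 m and angle between slip_tub's own z axis and vertical below 0.06 rad and linear speed of slip_tub below 0.02 m/s).
It fails at once if the switch goes over to on while the dial is not at three dots or the tub is not home against the pegs (value of joint rocker above 0.2 rad and not (value of joint dial between 0.947 and 1.147 rad and horizontal distance between slip_tub and nest below 0.006 m and z of slip_tub in the frame of nest below 0.004 m and angle between slip_tub's own z axis and vertical below 0.06 rad)).
It fails at once if the tub is lifted or tipped (z of slip_tub in the frame of nest above 0.01 m or angle between slip_tub's own z axis and vertical above 0.3 rad).
It fails at once if one of the other things on the table is moved by more than 15 mm (distance of any of bisque_cup, natch_plug_a, natch_plug_b, loop_tool, wooden_rib, modelling_tool, test_tile from where it was at the start of the episode above 0.015 m).
It also fails if it takes over 48 s, if anything falls off the work surface, if the arm or the gripper's body presses on something with over 40 N, if the wrist force passes 120 N, or if a joint passes its speed limit or range.

## Working session

There is one attempt and no reset: what is moved stays moved. The work goes in short steps, Python scripts to look and compute and a tool call to move; the robot and the scene stay as the last step left them, time stands still between calls to the robot, and variables do not carry over. Pictures are saved under pics/ and viewed, at most 10 in all, crops included, and the job is handed in when it is done.

Besides the shell and the picture viewer there is one more tool, called after ">>>" in YAML: its name, and indented under it one key for each argument. step_arm: Moves the arm, as the interface text tells. Its arguments: {"type":"object","properties":{"commands":{"type":"array","items":{"type":"object","properties":{"dp":{"type":"array","items":{"type":"number"}},"twist":{"type":"number"}}}},"jaw":{"type":"number"},"force":{"type":"number"}},"required":["commands"]}

```bash
mkdir -p pics; cat > h.py <<'E'
from cell import robot
import cv2, numpy as np
def cap(n,f=None):
    c=robot.capture(n)
    if f: cv2.imwrite('pics/'+f,c['frame'][:,:,::-1])
    return c
def ray(c,u,v,z):
    R=np.array(c['R']);t=np.array(c['t']);o=-R.T@t
    d=R.T@np.array([(u-c['cx'])/c['fx'],(v-c['cy'])/c['fy'],1])
    return o+d*(z-o[2])/d[2]
def proj(c,X):
    p=np.array(c['R'])@X+np.array(c['t']);return c['fx']*p[0]/p[2]+c['cx'],c['fy']*p[1]/p[2]+c['cy']
E
python3 - <<'E'
from h import *
for n in('top','scene'):
    c=cap(n,n+'.png');print(n,c['fx'],c['fy'],c['cx'],c['cy'],np.round(c['R'],4).tolist(),np.round(c['t'],4).tolist())
s=robot.get_state();print(s['clock'],s['tool_pos'],s['eef_rot'],s['finger_gap'],s['contact_force'])
E
```

```text
top 369.74290804947077 369.74290804947077 317.8016075553968 194.9253749127179 [[0.0138, -0.9999, 0.0033], [-0.9932, -0.0141, -0.1155], [0.1155, -0.0017, -0.9933]] [0.0552, 0.5069, 0.9505]
scene 400.4028007245689 400.4028007245689 316.30422919039825 199.16508826390586 [[0.8204, -0.5715, 0.0184], [-0.4331, -0.642, -0.6327], [0.3734, 0.5111, -0.7742]] [-0.3968, 0.3321, 0.6732]
0.1 [ 0.25130982 -0.51636587  0.204421  ] [[ 8.99253374e-01  4.37427686e-01 -6.23799532e-04]
 [ 4.37428034e-01 -8.99251309e-01  1.94914061e-03]
 [ 2.91655523e-04 -2.02563867e-03 -9.99997906e-01]] 0.09387394370321257 [0.32368763 0.55635117 0.03749539]
```

View pics/top.png

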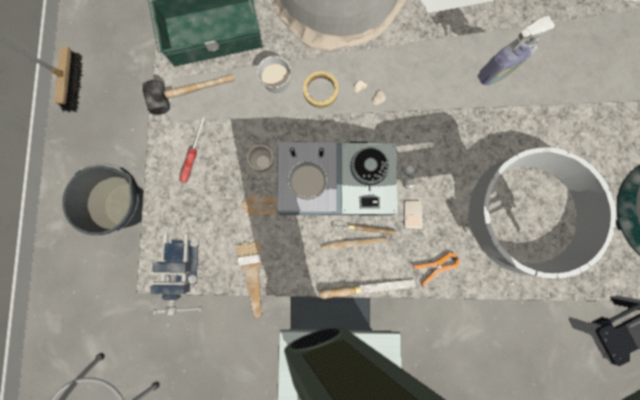

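View pics/scene.png

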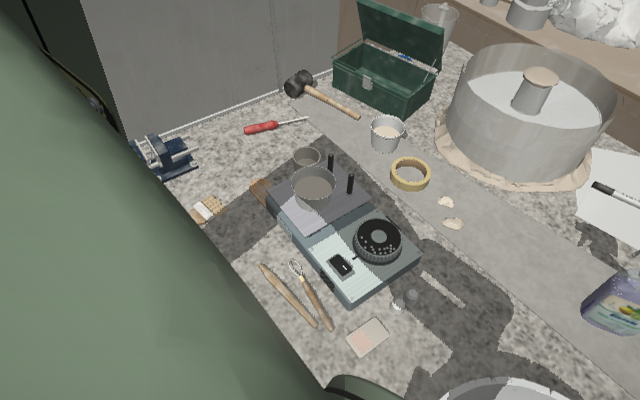

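The top view shows the vibrator with its dial near (371,166), switch (369,201), tub (308,180) and pegs (293,152) and (320,152). I'll enlarge both views.

```bash
python3 - <<'E'
import cv2
t=cv2.imread('pics/top.png')[130:225,270:405];cv2.imwrite('pics/topc.png',cv2.resize(t,None,fx=5.9,fy=5.9,interpolation=cv2.INTER_CUBIC))
t=cv2.imread('pics/scene.png')[145:310,260:430];cv2.imwrite('pics/scc.png',cv2.resize(t,None,fx=3.6,fy=3.6,interpolation=cv2.INTER_CUBIC))
E
```

```text
(no output)
```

View pics/topc.png

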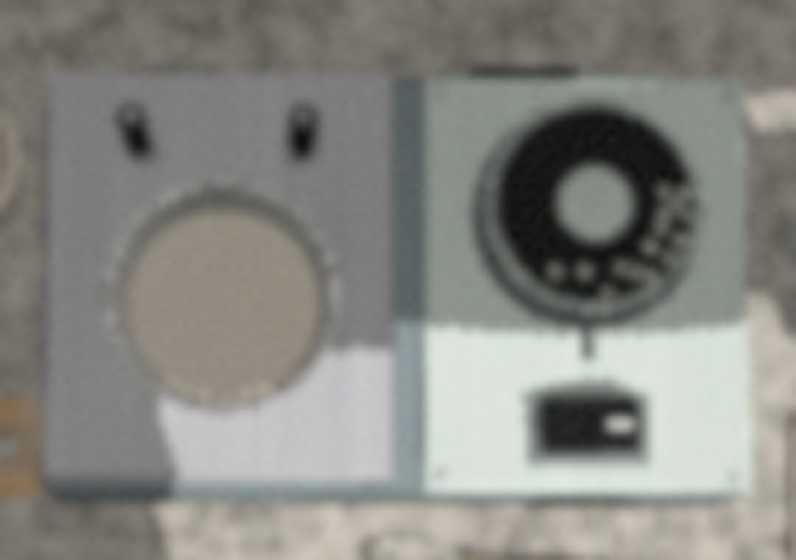

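View pics/scc.png

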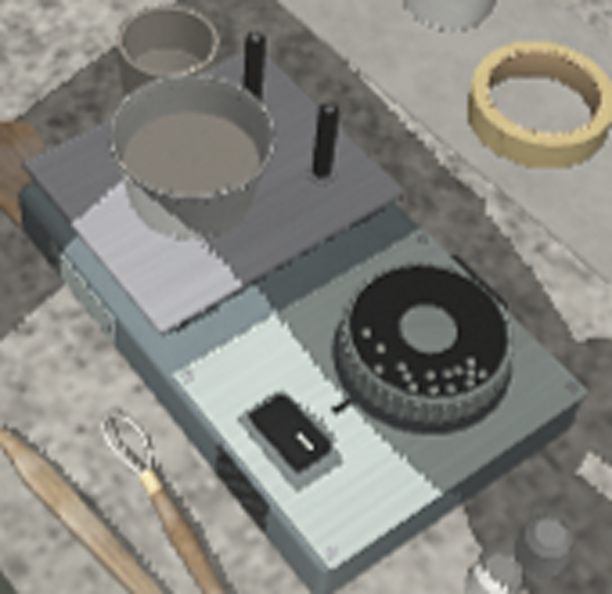

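The crops give, in topc pixels: dial centre (597,203), peg feet about (140,155) and (302,155), tub rim centre (222,300), pointer (587,343), and the white bar on the rocker at (620,423). Next I compute positions and rectify the dial face.

```bash
python3 - <<'E'
from h import *
c=cap('top');s=cap('scene')
T=lambda u,v,z:ray(c,270+u/5.9-.4,130+v/5.9-.4,z)
S=lambda u,v,z:ray(s,260+u/3.6-.4,145+v/3.6-.4,z)
for n,p in dict(dial=(597,203,.082),pegL=(141,157,.076),pegR=(302,157,.076),pegLt=(130,108,.132),pegRt=(302,108,.132),rim=(222,298,.128),pointer=(587,343,.056),bar=(620,423,.062),bezL=(530,425,.058),bezR=(645,425,.058),bl=(425,490,.055),br=(750,490,.055),tl=(425,80,.055),tr=(745,80,.055),pl=(45,485,.076),ptl=(50,75,.076),ptr=(393,80,.076)).items():print('T',n,T(*p).round(4))
for n,p in dict(dial=(428,329,.082),pegL=(254,98,.076),pegR=(321,173,.076),pegLt=(257,38,.132),pegRt=(328,107,.132),rim=(192,132,.128),pointer=(344,406,.056),bar=(304,441,.062),pfl=(22,165,.076),pfr=(163,332,.076),pbr=(402,192,.076),dfr=(330,567,.055),dbr=(583,395,.055)).items():print('S',n,S(*p).round(4))
D=S(428,329,.082)
L=.055
src=[proj(s,D+np.array(d)) for d in([L,L,0],[L,-L,0],[-L,-L,0],[-L,L,0])]
H=cv2.getPerspectiveTransform(np.float32(src),np.float32([[0,0],[400,0],[400,400],[0,400]]))
a=cv2.warpPerspective(s['frame'],H,(400,400),flags=cv2.INTER_CUBIC)
src=[proj(c,T(597,203,.082)+np.array(d)) for d in([L,L,0],[L,-L,0],[-L,-L,0],[-L,L,0])]
H=cv2.getPerspectiveTransform(np.float32(src),np.float32([[0,0],[400,0],[400,400],[0,400]]))
b=cv2.warpPerspective(c['frame'],H,(400,400),flags=cv2.INTER_CUBIC)
cv2.imwrite('pics/dial.png',np.hstack([a,b])[:,:,::-1])
E
```

```text
T dial [ 0.5807 -0.0707  0.082 ]
T pegL [0.5993 0.1258 0.076 ]
T pegR [0.6003 0.0561 0.076 ]
T pegLt [0.6071 0.127  0.132 ]
T pegRt [0.6082 0.0568 0.132 ]
T rim [0.53   0.0882 0.128 ]
T pointer [ 0.5236 -0.07    0.056 ]
T bar [ 0.488  -0.0833  0.062 ]
T bezL [ 0.487  -0.0448  0.058 ]
T bezR [ 0.4877 -0.0948  0.058 ]
T bl [0.4582 0.0005 0.055 ]
T br [ 0.4602 -0.1409  0.055 ]
T tl [0.6407 0.0017 0.055 ]
T tr [ 0.6428 -0.1407  0.055 ]
T pl [0.4566 0.1635 0.076 ]
T ptl [0.635  0.1661 0.076 ]
T ptr [0.635 0.017 0.076]
S dial [ 0.5829 -0.0701  0.082 ]
S pegL [0.6093 0.1278 0.076 ]
S pegR [0.6064 0.0553 0.076 ]
S pegLt [0.6067 0.1254 0.132 ]
S pegRt [0.6074 0.0574 0.132 ]
S rim [0.5338 0.088  0.128 ]
S pointer [ 0.526  -0.0716  0.056 ]
S bar [ 0.4922 -0.079   0.062 ]
S pfl [0.4605 0.1612 0.076 ]
S pfr [0.4636 0.0133 0.076 ]
S pbr [0.6375 0.0164 0.076 ]
S dfr [ 0.4619 -0.1412  0.055 ]
S dbr [ 0.6405 -0.1402  0.055 ]
```

View pics/dial.png

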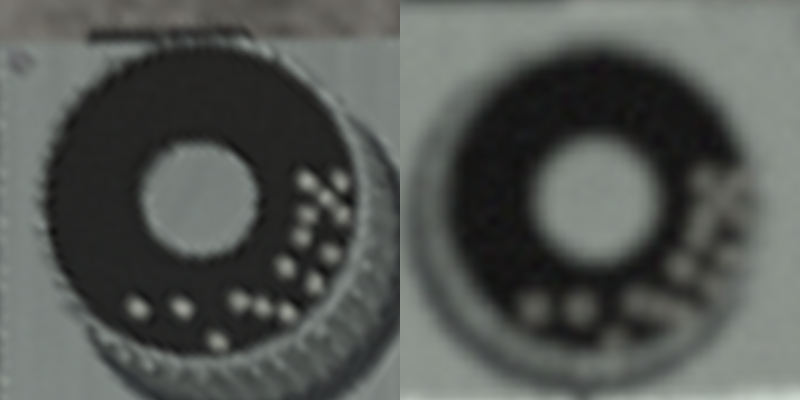

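The rectified face shows two dots at the pointer, so the dial reads 0.524. It has to turn one click (30°) clockwise. Both cameras agree within about 3 mm:

| Item | Position (m) |
|---|---|
| Dial centre | (0.582, -0.0705) |
| Pegs | (0.607, 0.126) and (0.6075, 0.057) |
| Nest | about (0.568, 0.091) |
| Tub | about (0.532, 0.088) |
| Yaw | about 0.014 rad |

The peg spacing of 69–70 mm and the tub's 36 mm offset fit the spec. Moving now.

>>> step_arm:
  commands:
    - {"dp":[0,0,0],"twist":0.113}
    - {"dp":[0,0,0],"twist":0.113}
    - {"dp":[0,0,0],"twist":0.113}
    - {"dp":[0,0,0],"twist":0.113}
    - {"dp":[1,-3,0]}
    - {"dp":[1,-3,0]}
    - {"dp":[1,-3,0]}
    - {"dp":[1,-3,0]}
    - {"dp":[1,-3,0]}
    - {"dp":[1,-3,0]}
    - {"dp":[1,-3,0]}
    - {"dp":[1,-3,0]}
  jaw: -1
  force: 20

```text
schema error: expected keys dp, twist
```

>>> step_arm:
  commands:
    - {"dp":[1,-3,0]}
    - {"dp":[1,-3,0]}
    - {"dp":[1,-3,0]}
    - {"dp":[1,-3,0]}
    - {"dp":[1,-3,0]}
    - {"dp":[1,-3,0]}
    - {"dp":[1,-3,0]}
    - {"dp":[1,-3,0]}
    - {"dp":[1,-3,0]}
    - {"dp":[1,-3,0]}
    - {"dp":[1,-3,0]}
    - {"dp":[0,0,0]}

```text
schema error: expected keys dp, twist
```

>>> step_arm:
  commands:
    - {"dp":[0,0,0],"twist":0.113}
    - {"dp":[0,0,0],"twist":0.113}
    - {"dp":[0,0,0],"twist":0.113}
    - {"dp":[0,0,0],"twist":0.113}
    - {"dp":[1,-3,0],"twist":0}
    - {"dp":[1,-3,0],"twist":0}
    - {"dp":[1,-3,0],"twist":0}
    - {"dp":[1,-3,0],"twist":0}
    - {"dp":[1,-3,0],"twist":0}
    - {"dp":[1,-3,0],"twist":0}
    - {"dp":[1,-3,0],"twist":0}
    - {"dp":[1,-3,0],"twist":0}
  jaw: -1
  force: 20

```text
clock: 1.2
tool_pos: [0.3314, -0.2754, 0.2053]
eef_rot: [[1.0, 0.0, 0.0], [0.0, -1.0, 0.0], [0.0, -0.0, -1.0]]
contact_force: [1.1, -0.3, -0.7]
finger_gap: 0.0176
finger_force: 0.0
```

>>> step_arm:
  commands:
    - {"dp":[1,-3,0],"twist":0}
    - {"dp":[1,-3,0],"twist":0}
    - {"dp":[1,-3,0],"twist":0}
    - {"dp":[1,-3,0],"twist":0}
    - {"dp":[1,-3,0],"twist":0}
    - {"dp":[1,-3,0],"twist":0}
    - {"dp":[1,-3,0],"twist":0}
    - {"dp":[1,-3,0],"twist":0}
    - {"dp":[1,-3,0],"twist":0}
    - {"dp":[1,-3,0],"twist":0}
    - {"dp":[1,-3,0],"twist":0}
    - {"dp":[0,0,0],"twist":0}

```text
clock: 2.2
tool_pos: [0.4418, 0.0575, 0.2055]
eef_rot: [[1.0, 0.007, 0.001], [0.007, -1.0, 0.002], [0.001, -0.002, -1.0]]
contact_force: [-0.7, 0.7, 0.3]
finger_gap: 0.0004
finger_force: 0.0
```

>>> step_arm:
  commands:
    - {"dp":[0.5,-1.7,0],"twist":0.007}
    - {"dp":[0.5,-1.6,0],"twist":0}
    - {"dp":[0,0,2.1],"twist":0}
    - {"dp":[0,0,2.1],"twist":0}
    - {"dp":[0,0,2.1],"twist":0}
    - {"dp":[0,0,2.1],"twist":0}
    - {"dp":[0,0,2.1],"twist":0}
    - {"dp":[0,0,0],"twist":0}
    - {"dp":[0.5,0,0],"twist":0}
    - {"dp":[0.5,0,0],"twist":0}
    - {"dp":[0.3,0,0],"twist":0}
    - {"dp":[0,0,0],"twist":0}

```text
clock: 3.2
tool_pos: [0.4667, 0.0858, 0.1023]
eef_rot: [[1.0, -0.006, 0.004], [-0.006, -1.0, -0.0], [0.004, 0.0, -1.0]]
contact_force: [0.1, 0.1, 0.2]
finger_gap: 0.0008
finger_force: 0.0
```

```bash
python3 - <<'E'
from h import *
c=cap('top');s=cap('scene');f=robot.capture('wrist')
a=cv2.resize(c['frame'][135:215,270:350],(400,400),interpolation=3)
b=cv2.resize(s['frame'][145:245,260:360],(400,400),interpolation=3)
cv2.imwrite('pics/p1.png',np.hstack([a,b])[:,:,::-1]); cv2.imwrite('pics/w1.png',f['frame'][:,:,::-1])
print(robot.get_state()['tool_pos'])
E
```

```text
[0.46487496 0.08595468 0.10128001]
```

View pics/p1.png

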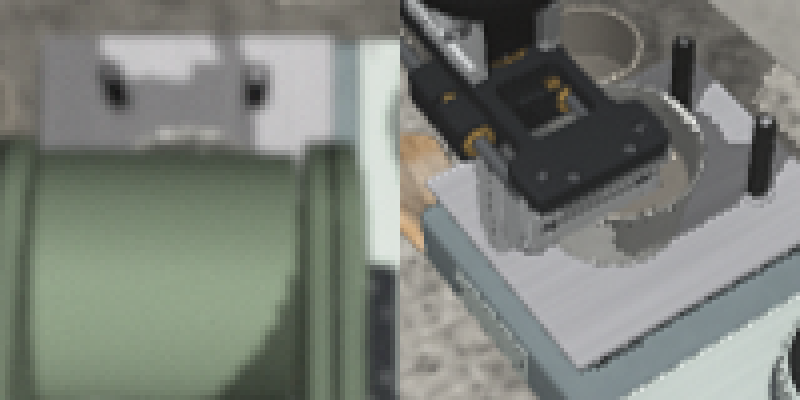

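The gripper is in front of the tub, just short of its rim, and the pegs are clear. I'll shift 4 mm left and push gradually.

>>> step_arm:
  commands:
    - {"dp":[0,-0.45,0],"twist":0}
    - {"dp":[0.4,0,0],"twist":0}
    - {"dp":[0.4,0,0],"twist":0}
    - {"dp":[0.4,0,0],"twist":0}
    - {"dp":[0.4,0,0],"twist":0}
    - {"dp":[0.4,0,0],"twist":0}
    - {"dp":[0.4,0,0],"twist":0}
    - {"dp":[0.4,0,0],"twist":0}
    - {"dp":[0.3,0,0],"twist":0}
    - {"dp":[0.3,0,0],"twist":0}
    - {"dp":[0.2,0,0],"twist":0}
    - {"dp":[0,0,0],"twist":0}

```text
clock: 4.35
tool_pos: [0.5008, 0.0902, 0.1005]
eef_rot: [[1.0, -0.006, 0.001], [-0.006, -1.0, 0.0], [0.001, -0.0, -1.0]]
contact_force: [0.1, -0.1, -0.7]
finger_gap: 0.0005
finger_force: 0.0
```

>>> step_arm:
  commands:
    - {"dp":[0.2,0,0],"twist":0}
    - {"dp":[0.2,0,0],"twist":0}
    - {"dp":[0.2,0,0],"twist":0}
    - {"dp":[0.2,0,0],"twist":0}
    - {"dp":[0,0,0],"twist":0}

```text
clock: 4.77
tool_pos: [0.5073, 0.0904, 0.1002]
eef_rot: [[1.0, -0.006, -0.003], [-0.006, -1.0, 0.0], [-0.003, -0.0, -1.0]]
contact_force: [-3.7, 0.4, 1.8]
finger_gap: 0.0006
finger_force: 1.9
```

>>> step_arm:
  commands:
    - {"dp":[0.1,0,0],"twist":0}
    - {"dp":[0.1,0,0],"twist":0}
    - {"dp":[0.1,0,0],"twist":0}
    - {"dp":[0,0,0],"twist":0}

```text
clock: 5.1
tool_pos: [0.5077, 0.0907, 0.0996]
eef_rot: [[1.0, -0.006, -0.008], [-0.006, -1.0, 0.001], [-0.008, -0.001, -1.0]]
contact_force: [-9.1, 1.5, 4.7]
finger_gap: 0.0005
finger_force: 4.6
```

Force rises to 9 N while the finger stalls at x=0.5077, so the tub looks seated. I'll back off, rise and go over to the dial.

>>> step_arm:
  commands:
    - {"dp":[-0.5,0,0],"twist":0}
    - {"dp":[-1,0,0],"twist":0}
    - {"dp":[-1.5,0,0],"twist":0}
    - {"dp":[0,0,-2],"twist":0}
    - {"dp":[0,0,-2],"twist":0}
    - {"dp":[0,0,-2],"twist":0}
    - {"dp":[0,2.7,0],"twist":0}
    - {"dp":[0,2.7,0],"twist":0}
    - {"dp":[0,2.7,0],"twist":0}
    - {"dp":[0,2.7,0],"twist":0}
    - {"dp":[0,2.7,0],"twist":0}
    - {"dp":[0,2.6,0],"twist":0}

```text
clock: 6.1
tool_pos: [0.4804, -0.0723, 0.161]
eef_rot: [[1.0, -0.006, 0.003], [-0.006, -1.0, -0.001], [0.003, 0.001, -1.0]]
contact_force: [0.6, -0.4, -0.9]
finger_gap: 0.0005
finger_force: 0.0
```

```bash
python3 - <<'E'
from h import *
s0=robot.get_state()
c=cap('top');s=cap('scene');f=robot.capture('wrist')
print(s0['tool_pos'],s0['contact_force'],s0['eef_rot'])
a=cv2.resize(c['frame'][130:190,270:340],(400,343),interpolation=3)
b=cv2.resize(s['frame'][145:231,260:360],(400,343),interpolation=3)
w=cv2.resize(f['frame'],(400,250))
L=np.vstack([a,np.zeros((250,400,3),np.uint8)]);R=np.vstack([b,w])
cv2.imwrite('pics/p2.png',np.hstack([L,R])[:,:,::-1]);cv2.imwrite('pics/top2.png',c['frame'][:,:,::-1])
E
```

```text
[ 0.48042944 -0.07227054  0.16096517] [ 0.58227067 -0.35969761 -0.94418955] [[ 0.99997715 -0.00626783  0.00253392]
 [-0.00626466 -0.99997959 -0.0012565 ]
 [ 0.00254174  0.00124059 -0.999996  ]]
```

View pics/p2.png

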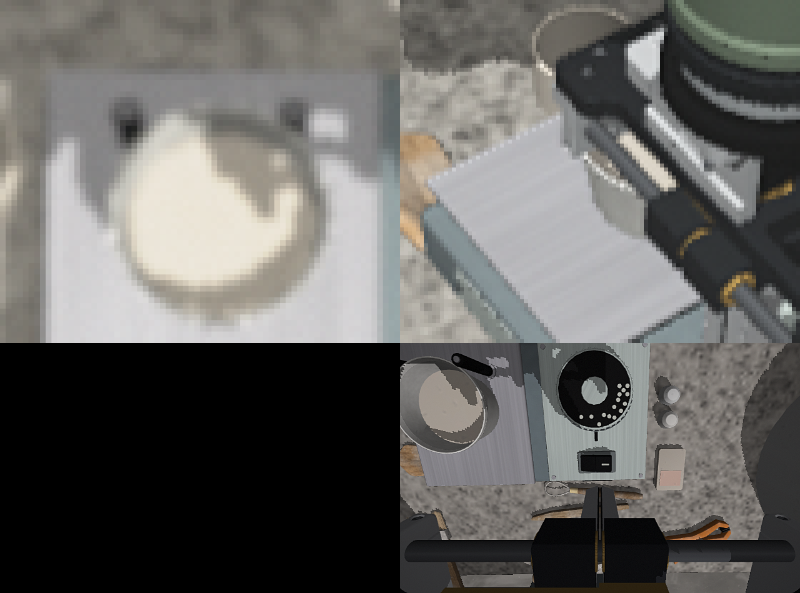

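The top view shows the tub centred between the pegs with its rim at both peg feet. The wrist view also shows two dots at the pointer. Now over to the dial face, 35 mm in front of the axis.

>>> step_arm:
  commands:
    - {"dp":[2.2,-0.15,0],"twist":0}
    - {"dp":[2.2,0,0],"twist":0}
    - {"dp":[2.2,0,0],"twist":0}
    - {"dp":[0,0,1.8],"twist":0}
    - {"dp":[0,0,1.8],"twist":0}
    - {"dp":[0,0,1.8],"twist":0}
    - {"dp":[0,0,1.6],"twist":0}
    - {"dp":[0,0,0],"twist":0}
    - {"dp":[0,0,0],"twist":0}

```text
clock: 7.0
tool_pos: [0.5454, -0.0682, 0.0897]
eef_rot: [[1.0, -0.005, -0.002], [-0.005, -1.0, 0.001], [-0.002, -0.001, -1.0]]
contact_force: [-0.1, -0.3, 0.3]
finger_gap: 0.0004
finger_force: 0.0
```

>>> step_arm:
  commands:
    - {"dp":[0,0,0.3],"twist":0}
    - {"dp":[0,0,0.2],"twist":0}
    - {"dp":[0,0,0.2],"twist":0}
    - {"dp":[0,0,0],"twist":0}

```text
clock: 7.33
tool_pos: [0.5465, -0.0695, 0.0839]
eef_rot: [[1.0, -0.006, 0.001], [-0.006, -1.0, -0.0], [0.001, 0.0, -1.0]]
contact_force: [-1.3, -0.1, 0.1]
finger_gap: 0.0
finger_force: 0.0
```

>>> step_arm:
  commands:
    - {"dp":[0,0,0.2],"twist":0}
    - {"dp":[0,0,0.1],"twist":0}
    - {"dp":[0,0,0.1],"twist":0}
    - {"dp":[0,0,0],"twist":0}
    - {"dp":[0,0,0],"twist":0}

```text
clock: 7.75
tool_pos: [0.5468, -0.0698, 0.0804]
eef_rot: [[1.0, -0.006, 0.001], [-0.006, -1.0, -0.0], [0.001, 0.0, -1.0]]
contact_force: [-1.7, 0.7, 4.3]
finger_gap: 0.0004
finger_force: 2.6
```

>>> step_arm:
  commands:
    - {"dp":[0,0,0.12],"twist":0}
    - {"dp":[0,0,0.1],"twist":0}
    - {"dp":[0,0,0],"twist":0}

```text
clock: 8.0
tool_pos: [0.5467, -0.0698, 0.0785]
eef_rot: [[1.0, -0.006, 0.001], [-0.006, -1.0, -0.0], [0.001, 0.0, -1.0]]
contact_force: [-2.4, -0.1, 8.9]
finger_gap: 0.0006
finger_force: 3.9
```

>>> step_arm:
  commands:
    - {"dp":[0.013,-0.305,0],"twist":0.0873}
    - {"dp":[0.013,-0.305,0],"twist":0.0873}
    - {"dp":[0.013,-0.305,0],"twist":0.0873}
    - {"dp":[0.013,-0.305,0],"twist":0.0873}
    - {"dp":[0.013,-0.305,0],"twist":0.0873}
    - {"dp":[0.013,-0.305,0],"twist":0.0873}
    - {"dp":[0.005,-0.13,0],"twist":0.04}
    - {"dp":[0,0,0],"twist":0}
    - {"dp":[0,0,0],"twist":0}

```text
clock: 8.75
tool_pos: [0.5518, -0.051, 0.0785]
eef_rot: [[0.842, -0.54, 0.0], [-0.54, -0.842, -0.0], [0.0, 0.0, -1.0]]
contact_force: [-2.4, 0.5, 7.4]
finger_gap: 0.0006
finger_force: 4.0
```

Lifting off, untwisting and backing off to look.

>>> step_arm:
  commands:
    - {"dp":[0,0,-0.5],"twist":0}
    - {"dp":[0,0,-2],"twist":0}
    - {"dp":[0,0,-2.5],"twist":0}
    - {"dp":[0,0,-3],"twist":-0.113}
    - {"dp":[0,0,0],"twist":-0.113}
    - {"dp":[0,0,0],"twist":-0.113}
    - {"dp":[0,0,0],"twist":-0.113}
    - {"dp":[0,0,0],"twist":-0.113}
    - {"dp":[-2.5,0.9,0],"twist":0}
    - {"dp":[-2.5,0.9,0],"twist":0}
    - {"dp":[-1.3,0.9,0],"twist":0}
    - {"dp":[0,0,0],"twist":0}

```text
clock: 9.75
tool_pos: [0.486, -0.0783, 0.1566]
eef_rot: [[1.0, -0.007, -0.002], [-0.007, -1.0, 0.0], [-0.002, 0.0, -1.0]]
contact_force: [-0.2, -0.4, 0.3]
finger_gap: 0.0005
finger_force: 0.0
```

```bash
python3 - <<'E'
from h import *
s0=robot.get_state();f=robot.capture('wrist');c=cap('top','top3.png')
R=np.array(s0['eef_rot']);p=np.array(s0['tool_pos']);he=np.array(f['hand_eye'])
np.savez('w3.npz',R=R,p=p,he=he,k=[f['fx'],f['fy'],f['cx'],f['cy']])
print(p,R.round(3).tolist(),f['fx'],f['cx'],f['cy'],s0['q'].round(2) if hasattr(s0['q'],'round') else s0['q'])
cv2.imwrite('pics/w3f.png',f['frame'][:,:,::-1])
a=cv2.resize(f['frame'][:240,:420],(800,457),interpolation=3)
cv2.imwrite('pics/w3.png',a[:,:,::-1])
E
```

```text
[ 0.48603884 -0.0783276   0.15656282] [[1.0, -0.007, -0.002], [-0.007, -1.0, 0.0], [-0.002, 0.0, -1.0]] 325.314381387296 319.35847707623117 198.42679373590957 [-0.34  0.08  1.79 -0.    1.27  1.24]
```

View pics/w3.png

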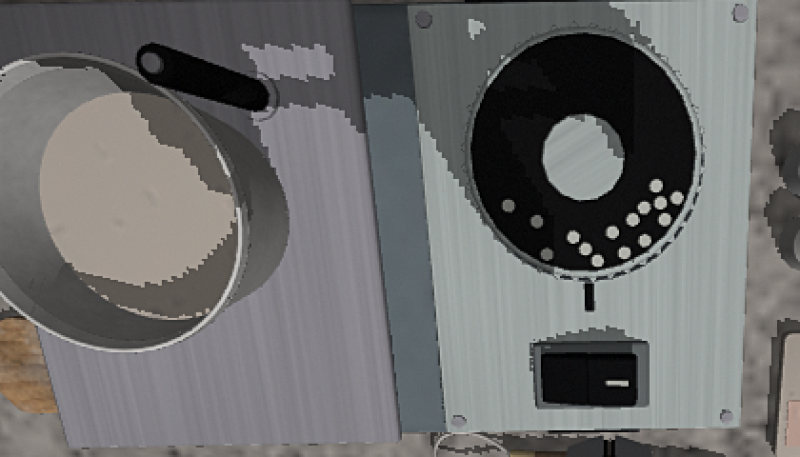

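The wrist view shows three dots at the pointer. I'll check the tub, right peg and rocker end numerically from this view.

```bash
python3 - <<'E'
import numpy as np
from scipy.optimize import least_squares
d=np.load('w3.npz');fx,fy,cx,cy=d['k'];he=d['he']
def W(u,v,z):
    u,v=u*420/800,v*240/457
    r=d['R']@he[:3,:3]@np.array([(u-cx)/fx,(v-cy)/fy,1]);o=d['R']@he[:3,3]+d['p']
    return o+r*(z-o[2])/r[2]
P=np.array([W(u,v,.128)[:2] for u,v in[(243,215),(240,250),(215,297),(180,333),(130,351),(70,347),(30,325),(232,170),(200,110),(65,54),(30,60)]])
f=least_squares(lambda x:np.hypot(*(P-x[:2]).T)-x[2],[.56,.09,.047]);print('rim',f.x.round(4),f.fun.round(4))
f=least_squares(lambda x:np.hypot(*(P-x[:2]).T)-.047,[.56,.09]);print('rim47',f.x.round(4),f.fun.round(4))
for n,p in dict(pegRtop=(152,62,.132),pegRfoot=(264,96,.076),dial=(583,152,.082),pointer=(589,296,.056),bar=(617,384,.064),rockR=(636,378,.064),rockL=(540,376,.06)).items():print(n,W(*p).round(4))
E
```

```text
rim [0.5637 0.0875 0.0471] [ 0.0009 -0.0001 -0.0026 -0.0018 -0.0003  0.0018  0.0012  0.0012  0.0026
 -0.0011 -0.0017]
rim47 [0.5637 0.0875] [ 0.0009 -0.0001 -0.0026 -0.0018 -0.0002  0.0019  0.0013  0.0012  0.0026
 -0.0011 -0.0016]
pegRtop [0.6064 0.0573 0.132 ]
pegRfoot [0.606  0.0539 0.076 ]
dial [ 0.5842 -0.0693  0.082 ]
pointer [ 0.5249 -0.0699  0.056 ]
bar [ 0.4858 -0.0823  0.064 ]
rockR [ 0.4885 -0.091   0.064 ]
rockL [ 0.4887 -0.0469  0.06  ]
```

The right peg–rim distance is 52.6 mm, so they touch. The left side is uncertain, so I'll look at the tub and both pegs from straight above.

>>> step_arm:
  commands:
    - {"dp":[-0.5,0,-2],"twist":0}
    - {"dp":[-0.5,0,-2],"twist":0}
    - {"dp":[0,-2.4,0],"twist":0}
    - {"dp":[0,-2.4,0],"twist":0}
    - {"dp":[0,-2.4,0],"twist":0}
    - {"dp":[0,-2.4,0],"twist":0}
    - {"dp":[0,-2.4,0],"twist":0}
    - {"dp":[0,-2.4,0],"twist":0}
    - {"dp":[0,-2.4,0],"twist":0}
    - {"dp":[0,0,0],"twist":0}
    - {"dp":[0,0,0],"twist":0}

```text
clock: 10.77
tool_pos: [0.4801, 0.0917, 0.1973]
eef_rot: [[1.0, -0.002, 0.001], [-0.002, -1.0, -0.0], [0.001, 0.0, -1.0]]
contact_force: [-0.4, -1.2, -0.5]
finger_gap: 0.0004
finger_force: 0.0
```

```bash
python3 - <<'E'
from h import *
s0=robot.get_state();f=robot.capture('wrist')
R=np.array(s0['eef_rot']);p=np.array(s0['tool_pos']);he=np.array(f['hand_eye'])
np.savez('w4.npz',R=R,p=p,he=he,k=[f['fx'],f['fy'],f['cx'],f['cy']])
print(p)
cv2.imwrite('pics/w4f.png',f['frame'][:,:,::-1])
cv2.imwrite('pics/w4.png',cv2.resize(f['frame'][:240,180:460],None,fx=2.5,fy=2.5,interpolation=3)[:,:,::-1])
E
```

```text
[0.4800627  0.09169752 0.19731415]
```

View pics/w4.png

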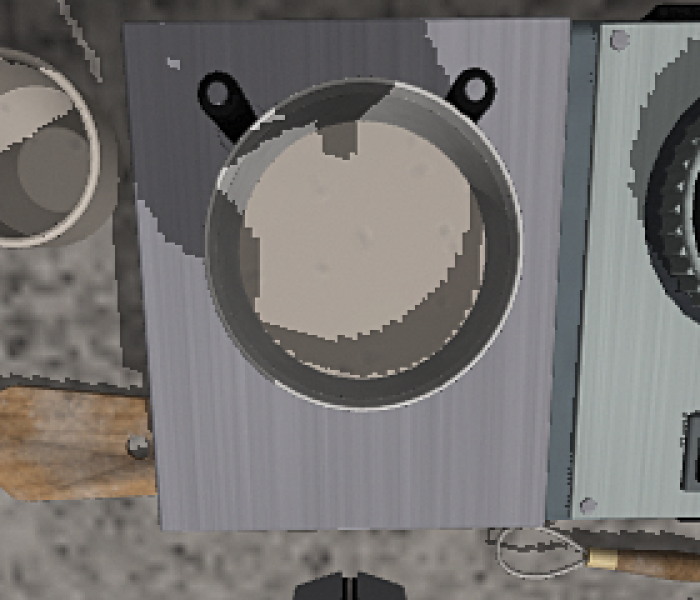

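```bash
python3 - <<'E'
import numpy as np
from scipy.optimize import least_squares
d=np.load('w4.npz');fx,fy,cx,cy=d['k'];he=d['he']
def W(u,v,z):
    u,v=180+u/2.5-.3,v/2.5-.3
    r=d['R']@he[:3,:3]@np.array([(u-cx)/fx,(v-cy)/fy,1]);o=d['R']@he[:3,3]+d['p']
    return o+r*(z-o[2])/r[2]
P=np.array([W(u,v,.128)[:2] for u,v in[(206,244),(522,244),(364,411),(364,77),(219,178),(243,362),(497,343),(475,133),(285,97),(296,394)]])
f=least_squares(lambda x:np.hypot(*(P-x[:2]).T)-x[2],[.56,.09,.047]);print('rim',f.x.round(4),f.fun.round(4))
c=f.x[:2]
L=W(217,91,.132)[:2];R=W(475,88,.132)[:2]
print(L,R,np.linalg.norm(L-R),np.linalg.norm(L-c),np.linalg.norm(R-c))
e=(L-R)/np.linalg.norm(L-R);n=np.array([-e[1],e[0]]);n*=-np.sign(n[0])
N=(L+R)/2+n*.0394;print('nest',N,'tub-nest mm',(c-N)*1e3)
for a in[(124,24),(570,18),(162,530),(546,520)]:print(W(*a,.076).round(4))
E
```

```text
rim [0.563  0.0874 0.0467] [-0.0007 -0.0002 -0.0004  0.0005 -0.0003  0.0012  0.0012 -0.0012  0.0009
 -0.0009]
[0.60596535 0.1276976 ] [0.60657542 0.0568623 ] 0.07083793108088532 0.058928359894510236 0.0532114746193757
nest [0.56687185 0.09194063] tub-nest mm [-3.885555   -4.55868342]
[0.6375 0.1659 0.076 ]
[0.639  0.0184 0.076 ]
[0.462  0.1642 0.076 ]
[0.4657 0.0157 0.076 ]
```

The picture shows the rim (left 206, right 522, bottom 411) touching the right peg (475,88), with about 6 mm of gap to the left peg (217,91). The tub is 4.6 mm too far right and jammed by friction. Next I'll push it left from its right side, then seat it from the front.

>>> step_arm:
  commands:
    - {"dp":[0,2.5,0],"twist":0}
    - {"dp":[0,2.5,0],"twist":0}
    - {"dp":[0,2.5,0],"twist":0}
    - {"dp":[2.8,0,0],"twist":0}
    - {"dp":[2.8,0,0],"twist":0}
    - {"dp":[2.7,0,0],"twist":0}
    - {"dp":[0,0,2.4],"twist":0}
    - {"dp":[0,0,2.4],"twist":0}
    - {"dp":[0,0,2.4],"twist":0}
    - {"dp":[0,0,2.4],"twist":0}
    - {"dp":[0,0,0],"twist":0}
    - {"dp":[0,0,0],"twist":0}

```text
clock: 11.82
tool_pos: [0.5609, 0.014, 0.0999]
eef_rot: [[1.0, -0.007, -0.004], [-0.007, -1.0, 0.0], [-0.004, -0.0, -1.0]]
contact_force: [-0.2, -0.2, 0.7]
finger_gap: 0.0001
finger_force: 0.0
```

>>> step_arm:
  commands:
    - {"dp":[0.1,-0.4,0],"twist":0}
    - {"dp":[0,-0.4,0],"twist":0}
    - {"dp":[0,-0.3,0],"twist":0}
    - {"dp":[0,-0.2,0],"twist":0}
    - {"dp":[0,0,0],"twist":0}

```text
clock: 12.23
tool_pos: [0.5638, 0.0285, 0.1024]
eef_rot: [[1.0, -0.004, 0.002], [-0.004, -1.0, -0.0], [0.002, 0.0, -1.0]]
contact_force: [0.0, -0.1, -0.6]
finger_gap: 0.0004
finger_force: 0.0
```

>>> step_arm:
  commands:
    - {"dp":[0,-0.1,0],"twist":0}
    - {"dp":[0,-0.1,0],"twist":0}
    - {"dp":[0,-0.1,0],"twist":0}
    - {"dp":[0,-0.1,0],"twist":0}
    - {"dp":[0,-0.1,0],"twist":0}

```text
clock: 12.65
tool_pos: [0.5631, 0.0329, 0.1013]
eef_rot: [[1.0, -0.005, 0.0], [-0.005, -1.0, -0.0], [0.0, 0.0, -1.0]]
contact_force: [0.2, -1.2, 0.6]
finger_gap: 0.0002
finger_force: 0.5
```

Contact force is 1.2 N with the finger where it should put the tub at y≈0.092. Now re-seat it from the front.

>>> step_arm:
  commands:
    - {"dp":[0,0.7,0],"twist":0}
    - {"dp":[0,1,0],"twist":0}
    - {"dp":[0,0,-3],"twist":0}
    - {"dp":[0,0,-3],"twist":0}
    - {"dp":[-2.7,0,0],"twist":0}
    - {"dp":[-2.7,-1,0],"twist":0}
    - {"dp":[-2.7,-3,0],"twist":0}
    - {"dp":[-1.7,-3,0],"twist":0}
    - {"dp":[0,-0.7,0],"twist":0}
    - {"dp":[0,0,3],"twist":0}
    - {"dp":[0,0,3],"twist":0}
    - {"dp":[0,0,0],"twist":0}

```text
clock: 13.65
tool_pos: [0.4608, 0.0929, 0.0963]
eef_rot: [[1.0, -0.005, -0.011], [-0.005, -1.0, -0.0], [-0.011, 0.001, -1.0]]
contact_force: [-1.4, 0.2, -0.9]
finger_gap: 0.0005
finger_force: 0.0
```

>>> step_arm:
  commands:
    - {"dp":[0.8,0,0],"twist":0}
    - {"dp":[0.8,0,0],"twist":0}
    - {"dp":[0.8,0,0],"twist":0}
    - {"dp":[0.8,0,0],"twist":0}
    - {"dp":[0.6,0,0],"twist":0}
    - {"dp":[0.3,0,0],"twist":0}
    - {"dp":[0.2,0,0],"twist":0}
    - {"dp":[0.2,0,0],"twist":0}
    - {"dp":[0.2,0,0],"twist":0}
    - {"dp":[0.1,0,0],"twist":0}
    - {"dp":[0,0,0],"twist":0}

```text
clock: 14.57
tool_pos: [0.5112, 0.0935, 0.1007]
eef_rot: [[1.0, -0.005, -0.005], [-0.005, -1.0, 0.0], [-0.005, -0.0, -1.0]]
contact_force: [-4.7, 0.8, 2.4]
finger_gap: 0.0001
finger_force: 2.6
```

>>> step_arm:
  commands:
    - {"dp":[0.1,0,0],"twist":0}
    - {"dp":[0.1,0,0],"twist":0}
    - {"dp":[0,0,0],"twist":0}

```text
clock: 14.82
tool_pos: [0.5115, 0.0937, 0.1004]
eef_rot: [[1.0, -0.005, -0.009], [-0.005, -1.0, 0.0], [-0.009, -0.0, -1.0]]
contact_force: [-8.6, 0.2, 5.3]
finger_gap: 0.0007
finger_force: 4.3
```

>>> step_arm:
  commands:
    - {"dp":[-0.6,0,0],"twist":0}
    - {"dp":[-1.3,0,0],"twist":0}
    - {"dp":[-1.3,0,-2],"twist":0}
    - {"dp":[0,0,-2.5],"twist":0}
    - {"dp":[0,0,-2.6],"twist":0}
    - {"dp":[0,0,-2.6],"twist":0}
    - {"dp":[0,0,0],"twist":0}
    - {"dp":[0,0,0],"twist":0}

```text
clock: 15.48
tool_pos: [0.4851, 0.0934, 0.2002]
eef_rot: [[1.0, -0.005, 0.006], [-0.005, -1.0, 0.0], [0.006, -0.0, -1.0]]
contact_force: [0.1, -0.7, -0.9]
finger_gap: 0.0004
finger_force: 0.0
```

```bash
python3 - <<'E'
from h import *
s0=robot.get_state();f=robot.capture('wrist')
R=np.array(s0['eef_rot']);p=np.array(s0['tool_pos']);he=np.array(f['hand_eye'])
np.savez('w5.npz',R=R,p=p,he=he,k=[f['fx'],f['fy'],f['cx'],f['cy']])
print(p)
cv2.imwrite('pics/w5f.png',f['frame'][:,:,::-1])
cv2.imwrite('pics/w5.png',cv2.resize(f['frame'][:240,180:500],None,fx=2.5,fy=2.5,interpolation=3)[:,:,::-1])
E
```

```text
[0.48509577 0.09341628 0.20017149]
```

View pics/w5.png

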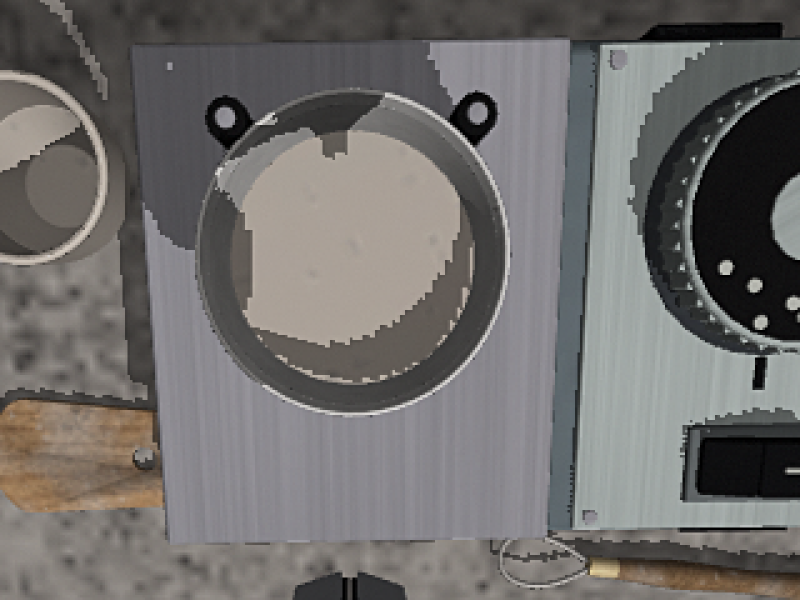

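The rim now touches both pegs symmetrically: rim centre (353,252), pegs (225,118) and (479,112). Verifying numerically while moving above the rocker's raised end.

```bash
python3 - <<'E'
import numpy as np
from scipy.optimize import least_squares
d=np.load('w5.npz');fx,fy,cx,cy=d['k'];he=d['he']
def W(u,v,z):
    u,v=180+u/2.5-.3,v/2.5-.3
    r=d['R']@he[:3,:3]@np.array([(u-cx)/fx,(v-cy)/fy,1]);o=d['R']@he[:3,3]+d['p']
    return o+r*(z-o[2])/r[2]
P=np.array([W(u,v,.128)[:2] for u,v in[(197,252),(509,252),(353,415),(353,89)]])
f=least_squares(lambda x:np.hypot(*(P-x[:2]).T)-x[2],[.56,.09,.047]);c=f.x[:2]
L=W(225,118,.132)[:2];R=W(479,112,.132)[:2]
print(f.x,np.linalg.norm(L-R),np.linalg.norm(L-c),np.linalg.norm(R-c))
print('pointer',W(760,372,.056),'bezel left',W(686,464,.058),'bar start',W(788,470,.064))
E
```

```text
[0.56683271 0.0918219  0.04642736] 0.0712752323597706 0.05250595507086555 0.05314369014269588
pointer [ 0.5250776  -0.06950911  0.056     ] bezel left [ 0.48835408 -0.04314252  0.058     ] bar start [ 0.4870507  -0.08149983  0.064     ]
```

>>> step_arm:
  commands:
    - {"dp":[0.1,2.6,0],"twist":0}
    - {"dp":[0.1,2.6,0],"twist":0}
    - {"dp":[0.1,2.6,0],"twist":0}
    - {"dp":[0,2.6,0],"twist":0}
    - {"dp":[0,2.6,0],"twist":0}
    - {"dp":[0,2.6,0],"twist":0}
    - {"dp":[0,2.5,0],"twist":0}
    - {"dp":[0,0,2.8],"twist":0}
    - {"dp":[0,0,2.8],"twist":0}
    - {"dp":[0,0,2.8],"twist":0}
    - {"dp":[0,0,2.8],"twist":0}
    - {"dp":[0,0,0],"twist":0}

```text
clock: 16.53
tool_pos: [0.4786, -0.0854, 0.0786]
eef_rot: [[1.0, -0.006, -0.015], [-0.005, -1.0, 0.005], [-0.015, -0.005, -1.0]]
contact_force: [-1.4, 0.6, 0.1]
finger_gap: 0.0003
finger_force: 0.0
```

The tub is at the nest: 52.5 and 53.1 mm from the pegs, and 53 is needed. Settling over the rocker.

>>> step_arm:
  commands:
    - {"dp":[0,0,0],"twist":0}
    - {"dp":[0,0,0],"twist":0}
    - {"dp":[0,0,0],"twist":0}

```text
clock: 16.78
tool_pos: [0.487, -0.0881, 0.0879]
eef_rot: [[1.0, -0.005, 0.003], [-0.005, -1.0, -0.001], [0.003, 0.001, -1.0]]
contact_force: [0.5, -0.7, -0.4]
finger_gap: 0.0002
finger_force: 0.0
```

>>> step_arm:
  commands:
    - {"dp":[0.1,0,0.6],"twist":0}
    - {"dp":[0,0,0.6],"twist":0}
    - {"dp":[0,0,0.4],"twist":0}
    - {"dp":[0,0,0.2],"twist":0}
    - {"dp":[0,0,0],"twist":0}
    - {"dp":[0,0,0],"twist":0}

```text
clock: 17.28
tool_pos: [0.4864, -0.0874, 0.0681]
eef_rot: [[1.0, -0.005, -0.0], [-0.005, -1.0, 0.001], [-0.0, -0.001, -1.0]]
contact_force: [-1.1, -0.6, 0.2]
finger_gap: 0.0002
finger_force: 0.2
```

>>> step_arm:
  commands:
    - {"dp":[0,0,0.1],"twist":0}
    - {"dp":[0,0,0.1],"twist":0}
    - {"dp":[0,0,0.1],"twist":0}
    - {"dp":[0,0,0],"twist":0}

```text
clock: 17.62
tool_pos: [0.4864, -0.0873, 0.0652]
eef_rot: [[1.0, -0.005, -0.0], [-0.005, -1.0, 0.001], [-0.0, -0.001, -1.0]]
contact_force: [-0.7, -0.0, 1.3]
finger_gap: 0.0006
finger_force: 0.6
```

Contact at 1.3 N. Pressing on.

>>> step_arm:
  commands:
    - {"dp":[0,0,0.1],"twist":0}
    - {"dp":[0,0,0.1],"twist":0}
    - {"dp":[0,0,0.1],"twist":0}
    - {"dp":[0,0,0],"twist":0}

```text
clock: 17.95
tool_pos: [0.4866, -0.0874, 0.0646]
eef_rot: [[1.0, -0.005, -0.001], [-0.005, -1.0, 0.001], [-0.001, -0.001, -1.0]]
contact_force: [-6.9, 2.3, 17.3]
finger_gap: 0.0007
finger_force: 8.0
```

>>> step_arm:
  commands:
    - {"dp":[0,0,0.1],"twist":0}
    - {"dp":[0,0,0.1],"twist":0}
    - {"dp":[0,0,0],"twist":0}

```text
clock: 18.2
tool_pos: [0.4867, -0.0874, 0.0643]
eef_rot: [[1.0, -0.004, -0.001], [-0.004, -1.0, 0.001], [-0.001, -0.0, -1.0]]
contact_force: [-10.4, 3.4, 29.5]
finger_gap: 0.0005
finger_force: 13.1
```

It's rigid at z=0.0643, either already on or blocked by the bezel. I'll lift and compare the rocker with the earlier frame in code.

>>> step_arm:
  commands:
    - {"dp":[0,0,-1],"twist":0}
    - {"dp":[0,0,-2],"twist":0}
    - {"dp":[0,-0.3,-2],"twist":0}
    - {"dp":[0,-0.3,-2],"twist":0}
    - {"dp":[0,-0.3,-2],"twist":0}
    - {"dp":[0,0,0],"twist":0}
    - {"dp":[0,0,0],"twist":0}

```text
clock: 18.78
tool_pos: [0.4873, -0.0787, 0.1508]
eef_rot: [[1.0, -0.005, 0.002], [-0.005, -1.0, -0.001], [0.002, 0.001, -1.0]]
contact_force: [-0.1, 0.0, -1.2]
finger_gap: 0.0004
finger_force: 0.0
```

```bash
python3 - <<'E'
from h import *
s0=robot.get_state();f=robot.capture('wrist')
p=np.array(s0['tool_pos']);he=np.array(f['hand_eye']);R=np.array(s0['eef_rot'])
cv2.imwrite('pics/w6f.png',f['frame'][:,:,::-1])
old=np.load('w3.npz');print(p,old['p'])
def pr(R,p,X):
    q=he[:3,:3].T@(R.T@(np.array(X)-p)-he[:3,3]);return np.array([f['fx']*q[0]/q[2]+f['cx'],f['fy']*q[1]/q[2]+f['cy']])
def rect(img,R,p):
    z=.058;c=[(.506,-.042),(.506,-.099),(.471,-.099),(.471,-.042)]
    H=cv2.getPerspectiveTransform(np.float32([pr(R,p,(x,y,z)) for x,y in c]),np.float32([[0,0],[57,0],[57,35],[0,35]]))
    return cv2.cvtColor(cv2.warpPerspective(img,H,(57,35)),cv2.COLOR_BGR2GRAY)
for g,RR,pp in(('w3f',old['R'],old['p']),('w6f',R,p)):
    im=rect(cv2.imread(f'pics/{g}.png'),RR,pp);print(g)
    for r in im[::3]:print(' '.join('%3d'%v for v in r[::2]))
E
```

```text
[ 0.48731638 -0.07871947  0.15084982] [ 0.48603884 -0.0783276   0.15656282]
w3f
161 126 159 173 111  92 117  92  95  97  99  94  94  94  94  96  97  96  93  94  94  96  94  85 125 144 173 171 163
115  49  58  58  64  46  47  47  50  48  48  50  50  50  50  49  51  50  51  50  50  50  52  50  85  83  86  84 166
103  73  97  53  44  44  46  45  47  42  44  44  46  47  50  50  49  51  51  51  52  52  55  52 100  95  94  86 168
103  73  99   5  12  10   8   8   9   7   7   6   7   5   5   4   6   5   7   7   5   4   6   5   3  93  94  87 168
 81  67  99   8  11  13  14  15  13  12  12  13  14   9  15  15  16  15  15  17  14  15  14  14  12  94  96  86 168
116  60 100  11  12  12  13  13  12  11  12  12  13  11  15  13  13  16  15  16  15  14  13  15  10  92  95  85 168
164  67  99   7  11  13  13  14  13  13  13  14  13   9  15  15  14  15  11  11  11  10  12  14  11  93  95  87 169
163  73  98   6  13  12  12  11  14  13  11  13  13   9  15  15  15  23 191 182 181 179 179   3  12  92  97  88 170
163  64  97   3  12  13  13  12  13  16  10  13  13   8  14  15  16  13  11  10  11   9   8 
[... 1067 characters left out ...]
 169
163  55  51  42  12  16  16  17  15  15  16  16  16  17  15  10  17  15  15  13   9  19  28  36  48  12  98  89 169
164  62  51  51  14  15  16  15  16  17  16  17  16  14  18  10  16  16  16  22 145  84  57  18   3  14  97  88 169
164  63  99  43  12  15  16  16  16  16  15  16  16  17  17  11  17  16  16  16  15  15  14  15  16  15  96  87 170
163  67  97  80  11  15  15  16  15  15  15  17  15  16  17  10  16  17  18  16  15  15  15  17  16  14  95  87 170
164  61  95  74  11  15  14  16  17  15  17  17  16  17  16  10  16  14  14  11  16  18  19  27  39  83  98  85 170
163 105 101 103  71  69  85  80  79  78  80 100 101 100 112 112 112 105 116 123 123 121 133 130 126 124 129 143 162
```

The rocker's image has flipped: the hinge line, bezel shadow and bar shading have all shifted to the other side, so it has snapped to on. The dial and tub have not been touched since they were checked. Handing in.

```bash
python3 -c "
from cell import robot
print(robot.sign_off())"
```

```text
the job is handed in; nothing more can be done
None
```

The job is handed in; no verdict came back. By my last camera checks the tub stood against both pegs, the dial showed three dots at the pointer, and the rocker had snapped to on.

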